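Push the sample plate out over the ledge

TASK

Two flat metal sample plates lie side by side in the lanes of the low dark ledge. Push the one with the blue end along its lane, blue end first, until the whole blue band sticks out past the open end of the ledge with no more than a finger's width of bare metal beyond it, so that it can later be picked up by that end. Only push it with the fingers and leave it lying flat: it must not be picked up or tipped, and the other plate and the things standing round the ledge stay where they are.

Things in the scene. Friction and masses are not known exactly. Their poses are not given: they have to be found in the camera images.
- ledge: fixed low dark steel ledge, 172 mm wide (x), 220 long (y), sliding surface 50 mm above the worktop; origin under its centre on the worktop, yaw up to 0.35 rad either way. Plates slide along y; the open end is at -y (robot's right). White ribs 5 mm high at both sides and down the middle (4 mm wide) form two 76 mm lanes centred at x = -40 and +40 mm, without walls at either end.
- lip (a point): middle of the top edge of the ledge's open end (x = 0, y = -110 mm, z = 50 mm in the ledge's frame); axes as the ledge. The worktop lies in a fume hood, sash pushed up to z = 0.86 m. Its clear right side pane and front post (y = -0.21 to -0.15, from x = 0.25 m on, up to the roof) are solid: come in round them through the open front
- blue_plate: the plate to push: flat bare metal, 70 mm wide (x), 110 long (y), 6 thick, 0.1 to 0.17 kg, with dark round spots and a blue band 30 mm long across its -y end, which points to the ledge's open end. Loose, in either lane with about 3 mm of play each side. Origin at the centre of its underside.
- blue_front (a point): middle of the blue plate's front face (the blue end, 55 mm from its centre towards -y, half-way up its thickness)
- blue_back (a point): middle of the blue plate's back face (the bare end, 55 mm from its centre towards +y, half-way up its thickness): the face to push on. At the start at least 35 mm of lane lies free behind it.
- orange_plate: the same plate but with an orange band, in the other lane; to be left alone
- dish: white lidded petri dish, 102 mm across, 16 mm high, loose, to the left of the ledge; origin at the centre of its underside; leave alone
- lamp: small steel spirit lamp, unlit, 72 mm across, 67 mm high, loose, to the left of the ledge; origin under its centre; leave alone
- tip_box: blue pipette tip box with clear lid, 87 x 118 x 67 mm, loose, to the left of the ledge; origin under its centre; leave alone
Things that resemble listed ones, but are neither listed nor needed, are in the scene too. What is shaped like the blue_plate but purple is not meant.

How it is judged:
At the end, for the whole second after the job is handed in: The blue plate's front end is 29 to 48 mm past the ledge's open end, the plate at rest, flat on the ledge (3 mm, 0.05 rad) and in line with its lane (0.12 rad); the orange plate has moved less than 6 mm, the dish, lamp and tip box less than 10 mm (y of blue_front in the frame of lip between -0.048 and -0.029 m and angle between blue_plate's own z axis and vertical below 0.05 rad and z of blue_plate in the frame of ledge between 0.047 and 0.053 m and angle between the y axis of blue_plate and the y axis of ledge, either way round below 0.12 rad and linear speed of blue_plate below 0.01 m/s and distance of orange_plate from where it was at the start of the episode below 0.006 m and distance of each of dish, lamp, tip_box from where it was at the start of the episode below 0.01 m); the robot touches nothing.
It fails at once if the blue plate is lifted 8 mm off the ledge (z of blue_plate in the frame of ledge above 0.058 m).
It fails at once if the blue plate is tipped (0.2 rad) (angle between blue_plate's own z axis and vertical above 0.2 rad).
It fails at once if the blue plate falls off the ledge (z of blue_plate in the frame of ledge below 0.04 m).
It fails at once if the orange plate is moved by 6 mm (distance of orange_plate from where it was at the start of the episode above 0.006 m).
It fails at once if the dish, lamp or tip box is moved by 10 mm (distance of any of dish, lamp, tip_box from where it was at the start of the episode above 0.01 m).
It also fails if it takes over 40 s, if anything falls off the work surface, if the arm or the gripper's body presses on something with over 40 N, if the wrist force passes 120 N, or if a joint passes its speed limit or range.

ROBOT

A 7-joint arm with a two-finger parallel gripper is mounted at the origin on a cart in front of the work surface, level with it; the furniture and walls round the work are solid. World frame = base frame: x ahead of the robot, y to its left, z up, the work surface at z = 0. Lengths are in m, angles in rad, forces in N, time in s.
With the tool pointing down it reaches from about 0.35 to 0.9 m from the base axis. Payload 8.1 kg.
Tool frame: the origin (TCP) lies at the very end of the fingers, on their centre line; the grasp point (between the pads) lies 19 mm behind it; x points along the fingers, y is the direction in which the jaws open and shut, and the axes are right-handed (so a half turn about x gives the same grasp; the last joint's range is limited). The gripper opens to 92 mm and grips with 3 to 60 N. Pads are 19 mm wide; open, the fingers measure 130 mm over their backs; the gripper's body (75 mm by 190 mm) begins 47 mm behind the grasp point.
Start: joints at [1.074, 0.434, 0.025, 1.573, -0.012, 1.134, -0.075], TCP at [0.24, -0.577, 0.206] pointing down, gripper open.
Joint ranges: [-2.62, 2.62], [-0.44, 2.09], [-1.27, 1.32], [0.08, 2.57], [-1.32, 4.46], [0.12, 2], [-2.74, 2.74]. Speed limits (rad/s): [2.22, 2.22, 3.01, 3.01, 3.14, 3.14, 3.14].

INTERFACE

Orientations are given as a 3x3 rotation matrix whose columns are the frame's x, y, z axes.
In Python, from rig import bot, grab_frame, workorder gives the robot as it stands.
- The arm moves only by the shell command python3 -m creep 'ROWS' [FORCE]. ROWS is JSON, a list of rows, each a list of 3 entries, a list of its own where there are three numbers: the shift along the tool's x, y, z in m, then the turn, a rotation vector about the tool's x, y, z in rad, then the closure in counts, from 0 (fully open) to 255 (shut). A call has 1 to 8 rows; each row shifts and turns the commanded pose from where the row before left it, along the tool's axes as they then stand; what a row does not reach is not made up. A row lasts 1/8 s, in which the tool goes at most 62.5 mm and 10.7 degrees, less where a joint would pass 70% of its speed; a pose out of reach is approached as far as the arm can. A call with a gripper value outside its range is refused whole. The fingers move at their own pace and stop on an object; FORCE is the grip in N (left out, the last holds). Time passes only in rows, so rows that do not move let the fingers close. It gives the time, the measured TCP pose, the force and the opening at its end, in the units of the state.
- bot.read_state(): the state, without advancing time (a new reading comes with each control period).
- grab_frame(name): name is "scene" or "top"; returns a dict with "color" (400x640x3 uint8, blue, green, red), "depth" (400x640 float32, m along the optical axis (not along the pixel's ray), 0 where there is no reading), "intrinsics" (3x3 intrinsics, pixels), "cam_to_world" (4x4, takes a point from camera to world coordinates). Camera axes: x right, y up, looking along -z (the intrinsics and any distortion apply to the point x, -y, -z); pixel columns grow to the right and rows downward; lengths in m; the calibration is good to about 2 mm. A picture is of the moment at which its call begins.
- workorder.finish_job(): hands the job in, once; it reports no verdict.
The state is a dict: "clock": time; "q": joint angles; "joint_velocities": joint speeds; "joint_efforts": joint torques, N m; "tcp_pos": TCP position; "tcp_rot": TCP orientation; "contact_force": force on the tool from outside, world axes, zero at the start; "torque": the same for the moment, N m; "grip_width": opening from 0.0 (shut) to 1.0 (fully open).
Only numpy, scipy, OpenCV 4.12 (cv2) and the standard library are available. Lean on these libraries where they do the work, as an engineer would, in place of code of your own. Each camera call takes 0.05 s, during which the arm holds its last target. There are 200 camera calls.

## Working session

There is one attempt and no reset: what is moved stays moved. The work goes in short steps, Python scripts to look and compute and a shell command to move; the robot and the scene stay as the last step left them, time stands still between calls to the robot, and variables do not carry over. Pictures are saved under pics/ and viewed, on a budget of 10 in all, crops included, one or two more only if the job needs it, and the job is handed in when it is done.

```bash
mkdir -p pics; ls; python3 - <<'E'
from rig import bot, grab_frame
import cv2, numpy as np, pickle
s=bot.read_state()
for k in s: print(k,np.round(s[k],3).tolist())
for n in("scene","top"):
    f=grab_frame(n); pickle.dump(f,open(f"pics/{n}0.pkl","wb")); cv2.imwrite(f"pics/{n}0.png",f["color"]); print(n,f["intrinsics"],np.round(f["cam_to_world"],3).tolist(), [k for k in f])
E
```

```text
pics
clock 0.0
q [1.074, 0.435, 0.025, 1.574, -0.012, 1.134, -0.075]
joint_velocities [-0.0, 0.002, 0.0, 0.0, -0.0, -0.002, -0.003]
joint_efforts [-0.001, -66.786, 0.984, -31.447, -0.06, 0.043, 0.0]
tcp_pos [0.24, -0.577, 0.205]
tcp_rot [[-0.001, 0.384, -0.923], [0.001, -0.923, -0.384], [-1.0, -0.002, 0.0]]
contact_force [-0.438, 0.208, 0.444]
torque [0.008, -0.028, -0.002]
grip_width 0.998
scene [[386.76893303   0.         315.88761329]
 [  0.         386.76893303 195.60938391]
 [  0.           0.           1.        ]] [[-0.712, 0.528, -0.463, 0.072], [-0.702, -0.528, 0.478, 0.685], [0.008, 0.665, 0.747, 0.842], [0.0, 0.0, 0.0, 1.0]] ['color', 'depth', 'intrinsics', 'cam_to_world']
top [[432.60193862   0.         327.64968012]
 [  0.         432.60193862 199.41750572]
 [  0.           0.           1.        ]] [[0.279, 0.88, -0.385, 0.175], [-0.96, 0.252, -0.12, 0.102], [-0.009, 0.403, 0.915, 0.926], [0.0, 0.0, 0.0, 1.0]] ['color', 'depth', 'intrinsics', 'cam_to_world']
```

View pics/scene0.png

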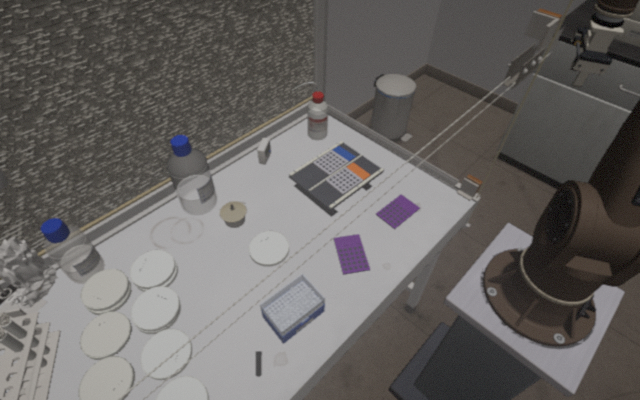

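View pics/top0.png

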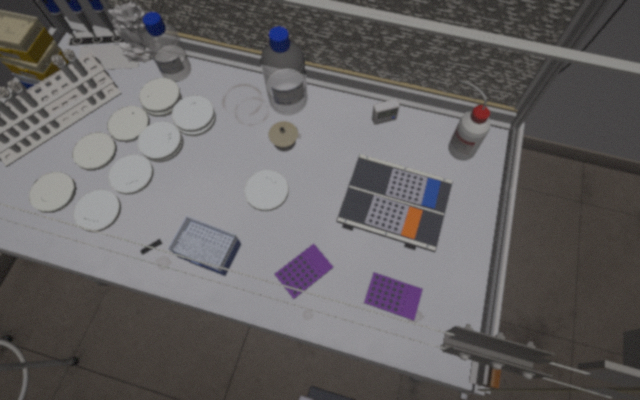

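The top view shows the ledge at about (395,203), with the blue-banded plate in the far lane (band at (432,192)) and the orange one in the near lane (band at (412,222)). Possible confusions are the purple plates at (303,270) and (393,295), the orange plate, and the blue tip box at (205,245). I choose the plate with its blue band at (432,192), and check it in a close crop.

```bash
python3 - <<'E'
import cv2,pickle
f=pickle.load(open("pics/top0.pkl","rb"))
c=f["color"][150:255,330:460]
cv2.imwrite("pics/crop1.png",cv2.convertScaleAbs(cv2.resize(c,None,fx=6,fy=5.7,interpolation=cv2.INTER_CUBIC),alpha=1.3))
E
```

```text
(no output)
```

View pics/crop1.png

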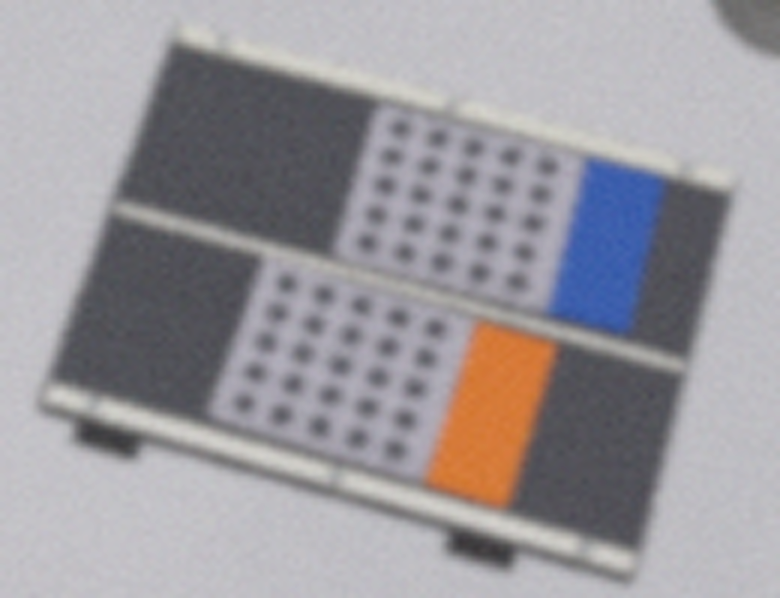

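The crop confirms it: five by five dark spots, bare end to the left, blue band at crop x 550–660, and clear lane on both sides. Next I compute the poses.

```bash
cat > h.py <<'E'
import numpy as np,pickle
def back(f,px,z):
    K,T=f["intrinsics"],f["cam_to_world"]
    px=np.atleast_2d(px).astype(float)
    d=np.c_[(px[:,0]-K[0,2])/K[0,0],-(px[:,1]-K[1,2])/K[1,1],-np.ones(len(px))]@T[:3,:3].T
    o=T[:3,3]
    return o+d*((z-o[2])/d[:,2])[:,None]
def uncrop(c,u0,v0,sx,sy): 
    c=np.array(c,float); return np.c_[(c[:,0]+.5)/sx-.5+u0,(c[:,1]+.5)/sy-.5+v0]
def fit(P,L): # 2D rigid
    P=P[:,:2];L=np.array(L,float);pc=P.mean(0);lc=L.mean(0)
    H=(L-lc).T@(P-pc); a=np.arctan2(H[0,1]-H[1,0],H[0,0]+H[1,1])
    R=np.array([[np.cos(a),-np.sin(a)],[np.sin(a),np.cos(a)]]); t=pc-R@lc
    return a,t,R,(P-(L@R.T+t))
E
python3 - <<'E'
from h import *
f=pickle.load(open("pics/top0.pkl","rb"))
led=back(f,uncrop([(175,33),(735,180),(630,575),(42,400)],330,150,6,5.7),.055)
pl=back(f,uncrop([(378,100),(665,172),(630,330),(335,252)],330,150,6,5.7),.056)
a,t,R,r=fit(led,[(.086,.11),(.086,-.11),(-.086,-.11),(-.086,.11)])
print("ledge",a,t,"\n",r*1e3)
b,tp,_,rp=fit(pl,[(.035,.055),(.035,-.055),(-.035,-.055),(-.035,.055)])
print("plate",b,tp,"\n",rp*1e3)
loc=(tp-t)@R; print("plate in ledge",loc)
w=lambda x,y:t+R@np.array([x,y])
print("back",w(loc[0],loc[1]+.055),"lip",w(0,-.11),"+y dir",R[:,1])
# depth check
px=uncrop([(250,130),(450,170),(100,300),(680,260)],330,150,6,5.7).round().astype(int)
K,T=f["intrinsics"],f["cam_to_world"]
for u,v in px:
    d=f["depth"][v,u]; print((T[:3,:3]@np.array([(u-K[0,2])/K[0,0]*d,-(v-K[1,2])/K[1,1]*d,-d])+T[:3,3]).round(3))
# other items: dish, lamp
print(back(f,[(267,190),(283,135),(205,245),(385,112),(472,132)],.0).round(3))
E
```

```text
ledge -0.039146925813215515 [0.58015172 0.07318563] 
 [[-2.71015588 -1.4413129 ]
 [-0.7730076   1.16748779]
 [ 1.23433698  2.42198145]
 [ 2.2488265  -2.14815635]]
plate -0.015473777295666541 [0.622843   0.04195467] 
 [[-0.08036374  0.30871049]
 [-0.22779742  0.43760598]
 [-0.24449464 -0.46332987]
 [ 0.55265579 -0.2829866 ]]
plate in ledge [ 0.04388085 -0.02953624]
back [0.62499553 0.09691253] lip [ 0.57584666 -0.03673009] +y dir [0.03913693 0.99923386]
[0.637 0.141 0.049]
[0.636 0.063 0.057]
[0.549 0.176 0.051]
[ 0.624 -0.026  0.051]
[[ 0.549  0.368 -0.   ]
 [ 0.703  0.38   0.   ]
 [ 0.382  0.457  0.   ]
 [ 0.841  0.15   0.   ]
 [ 0.841 -0.073  0.   ]]
```

```bash
python3 - <<'E'
from h import *
f=pickle.load(open("pics/top0.pkl","rb"))
print(back(f,uncrop([(685,365),(115,207)],330,150,6,5.7),.055))
E
python3 -m creep '[[[0,-0.04,0],[0,0,0],255],[[0,-0.04,0],[0,0,0],255],[[0,-0.04,0],[0,0,0],255],[[0,-0.04,0],[0,0,0],255],[[0,-0.04,0],[0,0,0],255],[[0,-0.04,0],[0,0,0],255]]' 
python3 -c "
from rig import bot
import numpy as np
s=bot.read_state();print(s['q'],s['tcp_pos'],np.round(s['tcp_rot'],2))"
```

```text
[[ 0.57845124 -0.03476618  0.055     ]
 [ 0.58611342  0.18015721  0.055     ]]
clock: 0.85
tcp_pos: [0.1471, -0.3541, 0.2054]
tcp_rot: [[-0.0, 0.384, -0.923], [0.0, -0.923, -0.384], [-1.0, -0.0, 0.0]]
contact_force: [-0.7, 0.3, 0.2]
grip_width: 0.398
[ 1.05580932e+00  3.85721536e-02 -1.89045555e-02  2.10668138e+00
  9.00603681e-04  9.96786253e-01 -1.40598530e-01] [ 0.14707302 -0.35410934  0.20536867] [[-0.    0.38 -0.92]
 [ 0.   -0.92 -0.38]
 [-1.   -0.    0.  ]]
```

```bash

python3 -m creep '[[[0,0,0],[0.18,0,0],255],[[0,0,0],[0.18,0,0],255],[[0,0,0],[0.18,0,0],255],[[0,0,0],[0.18,0,0],255],[[0,0,0],[0.18,0,0],255],[[0,0,0],[0.18,0,0],255],[[0,0,0],[0.18,0,0],255],[[0,0,0],[0.18,0,0],255]]' 
python3 -m creep '[[[0,0,0],[0.13,0,0],255],[[0,0,0.04],[0,0,0],255],[[0,0,0.04],[0,0,0],255],[[0,0,0.03],[0,0,0],255],[[0,0,0.02],[0,0,0],255]]' 
python3 -c "
from rig import bot
import numpy as np
s=bot.read_state();print(s['q'],s['tcp_pos'],np.round(s['tcp_rot'],2))"
```

```text
clock: 1.85
tcp_pos: [0.1476, -0.3553, 0.2054]
tcp_rot: [[-0.0, -0.869, -0.496], [0.0, -0.496, 0.869], [-1.0, 0.0, 0.0]]
contact_force: [0.7, 0.2, 0.3]
grip_width: 0.007
clock: 2.48
tcp_pos: [0.097, -0.2341, 0.2053]
tcp_rot: [[-0.0, -0.923, -0.384], [0.0, -0.384, 0.923], [-1.0, 0.0, 0.0]]
contact_force: [0.4, 0.2, 0.8]
grip_width: 0.007
[ 0.99599774 -0.21231993 -0.02409492  2.32449275 -0.00581778  1.02982122
 -1.77155233] [ 0.09696205 -0.23406243  0.20534012] [[-0.   -0.92 -0.38]
 [ 0.   -0.38  0.92]
 [-1.    0.    0.  ]]
```

```bash

python3 -m creep '[[[0,0,0.025],[0,0,0],255],[[0,0,0.025],[0,0,0],255],[[0,0,0],[0,0,0],255]]' 
python3 -c "
from rig import bot,grab_frame
import numpy as np,cv2
s=bot.read_state();print(s['q'],s['tcp_pos'])
f=grab_frame('scene');cv2.imwrite('pics/s1.png',cv2.convertScaleAbs(cv2.resize(f['color'][:,330:],None,fx=1.5,fy=1.5),alpha=1.6))"
```

```text
clock: 2.85
tcp_pos: [0.0778, -0.1882, 0.2053]
tcp_rot: [[-0.0, -0.923, -0.385], [-0.0, -0.385, 0.923], [-1.0, 0.0, -0.0]]
contact_force: [0.6, -0.6, -0.4]
grip_width: 0.003
[ 0.99304889 -0.32109958 -0.05408633  2.39047458 -0.01917636  1.0717941
 -1.79596115] [ 0.0777774  -0.18820721  0.20532969]
```

View pics/s1.png

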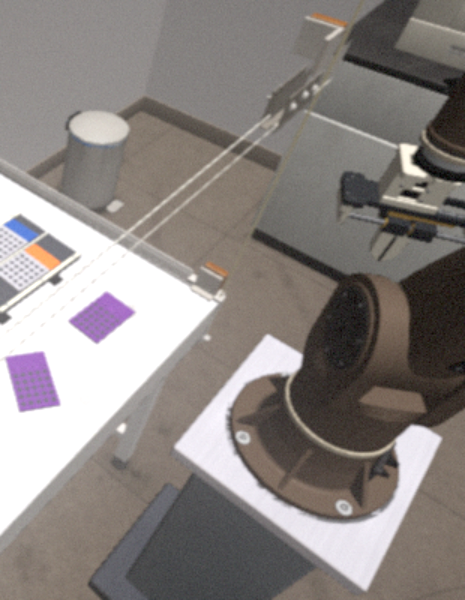

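```bash

python3 -m creep '[[[0,-0.0355,0.0031],[-0.175,0,0],255],[[0,-0.0355,0.0031],[-0.175,0,0],255],[[0,0,0],[0,0,0],255]]' 
python3 -c "
from rig import bot,grab_frame
import numpy as np,cv2
s=bot.read_state();print(s['q'],s['tcp_pos'])
f=grab_frame('scene');cv2.imwrite('pics/s2.png',cv2.convertScaleAbs(cv2.resize(f['color'][:,330:],None,fx=1.5,fy=1.5),alpha=1.6))"
```

```text
clock: 3.28
tcp_pos: [0.1402, -0.151, 0.2059]
tcp_rot: [[0.0, -0.732, -0.682], [-0.0, -0.682, 0.732], [-1.0, -0.0, -0.001]]
contact_force: [-0.4, 0.1, -0.3]
grip_width: 0.006
[ 0.84138754 -0.30386683 -0.19346852  2.37745139 -0.06589588  1.06306573
 -1.70280139] [ 0.14016643 -0.15095626  0.20585854]
```

View pics/s2.png

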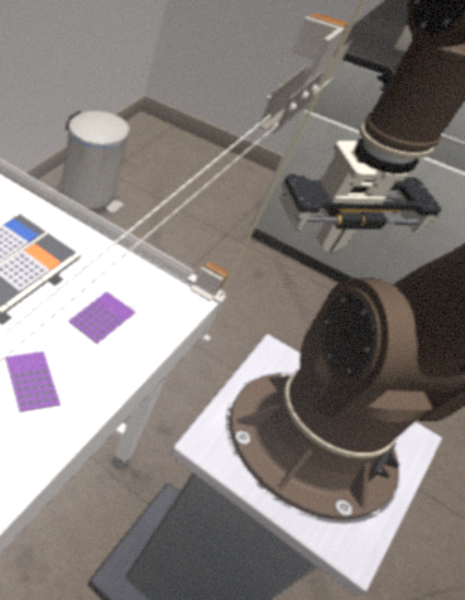

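The gripper (picture, around (355,210)) is well clear of the post bottom at (208,280). I continue inward past the post.

```bash

python3 -m creep '[[[0,-0.052,0.02],[-0.175,0,0],255],[[0,-0.054,0.028],[-0.175,0,0],255],[[0,-0.049,0.014],[-0.175,0,0],255],[[0,0,0],[-0.175,0,0],255],[[0,0,0],[0,0,0],255]]' 
python3 -c "
from rig import bot
s=bot.read_state();print(s['q'],s['tcp_pos'],s['tcp_rot'])"
```

```text
clock: 3.95
tcp_pos: [0.1837, 0.0084, 0.2057]
tcp_rot: [[-0.0, -0.127, -0.992], [0.0, -0.992, 0.127], [-1.0, -0.0, 0.0]]
contact_force: [-0.2, -0.6, -0.5]
grip_width: 0.003
[ 0.51811372 -0.36863773 -0.53197688  2.38276293 -0.20795028  1.0892203
 -1.58487617] [0.18372116 0.00842283 0.20565536] [[-1.92496864e-05 -1.27171827e-01 -9.91880701e-01]
 [ 1.96808503e-04 -9.91880683e-01  1.27171821e-01]
 [-9.99999980e-01 -1.92762538e-04  4.41218891e-05]]
```

```bash

python3 -m creep '[[[0,-0.033,0],[-0.175,0,0],255],[[0,-0.033,0.003],[-0.175,0,0],255],[[0,-0.033,0.003],[-0.175,0,0],255],[[0,-0.033,0.003],[-0.175,0,0],255],[[0,0,0],[-0.175,0,0],255],[[0,0,-0.04],[0,0,0],255],[[0,0,-0.04],[0,0,0],255]]' 
python3 -c "
from rig import bot
s=bot.read_state();print(s['q'],s['tcp_pos'],s['tcp_rot'])"
```

```text
clock: 4.82
tcp_pos: [0.2176, 0.1895, 0.2058]
tcp_rot: [[0.001, 0.675, -0.738], [0.001, -0.738, -0.675], [-1.0, 0.0, -0.001]]
contact_force: [0.3, -0.0, 0.1]
grip_width: 0.005
[ 0.24063715 -0.13313295 -0.96869529  2.21621955 -0.12961753  1.00355505
 -1.48426433] [0.21761791 0.18949306 0.20576481] [[ 1.26158486e-03  6.74774158e-01 -7.38023200e-01]
 [ 5.97710129e-04 -7.38024164e-01 -6.74774018e-01]
 [-9.99999026e-01  4.10160745e-04 -1.33439946e-03]]
```

```bash
cat > kin.py <<'E'
import numpy as np
from scipy.spatial.transform import Rotation as Ro
D=[([1.074,.4345,.025,1.5735,-.012,1.134,-.075],[.24,-.577,.205]),
([1.0558,.03857,-.0189,2.10668,.0009,.99679,-.1406],[.14707,-.35411,.20537]),
([.996,-.21232,-.02409,2.32449,-.00582,1.02982,-1.77155],[.09696,-.23406,.20534]),
([.99305,-.3211,-.05409,2.39047,-.01918,1.07179,-1.79596],[.07778,-.18821,.20533]),
([.84139,-.30387,-.19347,2.37745,-.0659,1.06307,-1.7028],[.14017,-.15096,.20586]),
([.51811,-.36864,-.53198,2.38276,-.20795,1.08922,-1.58488],[.18372,.00842,.20566]),
([.24064,-.13313,-.9687,2.21622,-.12962,1.00356,-1.48426],[.21762,.18949,.20576])]
s=-1
def rots(q):
    R=Ro.identity();o=[]
    for i,a in enumerate(q):
        R=R*Ro.from_euler('zyzyzyz'[i],(s*a if i%2==0 else a)); o.append(R)
    return o
def lin(q): return np.hstack([r.as_matrix() for r in rots(q)][1:])
A=np.vstack([lin(q) for q,_ in D]); b=np.hstack([p for _,p in D])
n=A.shape[1]
x=None
Aa=np.vstack([A,np.ones(0).reshape(0,n)])
c0=np.zeros((len(b),3)); c0[2::3,2]=0
# unknown base height h too
H=np.zeros((len(b),1));H[2::3]=1
M=np.hstack([A,H]); prior=np.zeros(n+1); prior[2]=.5575;prior[8]=.4265;prior[-1]=.3
lam=3e-3
x=prior+np.linalg.solve(M.T@M+lam**2*np.eye(n+1),M.T@(b-M@prior))
res=b-M@x
def fk(q):
    p=lin(q)@x[:-1];p=p+[0,0,x[-1]];return p,rots(q)[-1]
def elbow(q): r=rots(q);return r[1].as_matrix()@np.array([0,0,x[2]])+[0,0,x[-1]]
def jac(q):
    p,R=fk(q);J=np.zeros((6,7))
    for i in range(7):
        d=np.array(q,float);d[i]+=1e-5;p2,R2=fk(d)
        J[:3,i]=(p2-p)/1e-5;J[3:,i]=(R2*R.inv()).as_rotvec()/1e-5
    return J
if __name__=="__main__":
    print(np.round(x,3),np.abs(res).max())
    for q,p in D[3:]: print(np.round(rots(q)[-1].as_matrix(),3).tolist())
    # verify minimum-norm hypothesis: C->... between successive states
    for k in range(2,6):
        q=np.array(D[k][0]);p1=np.array(D[k+1][1]);R1=rots(D[k+1][0])[-1]
        for _ in range(60):
            p,R=fk(q);e=np.r_[p1-p,(R1*R.inv()).as_rotvec()]
            q=q+np.linalg.pinv(jac(q))@(e*.15)
        print("pred",q.round(3),"true",np.round(D[k+1][0],3),"elbow",elbow(q).round(3))
E
python3 kin.py
```

```text
[-0.    -0.036  0.558  0.001 -0.008  0.     0.    -0.008  0.426  0.001
 -0.    -0.    -0.001 -0.     0.142  0.     0.     0.142  0.165] 5.6344151473208814e-05
[[0.923, 0.385, -0.0], [0.385, -0.923, -0.0], [-0.0, 0.0, -1.0]]
[[0.732, 0.682, 0.0], [0.682, -0.732, -0.0], [0.0, 0.001, -1.0]]
[[0.127, 0.992, -0.0], [0.992, -0.127, 0.0], [0.0, -0.0, -1.0]]
[[-0.675, 0.738, 0.001], [0.738, 0.675, 0.001], [-0.0, 0.001, -1.0]]
pred [ 0.994 -0.321 -0.055  2.39  -0.019  1.072 -1.796] true [ 0.993 -0.321 -0.054  2.39  -0.019  1.072 -1.796] elbow [-0.096  0.147  0.694]
pred [ 0.842 -0.304 -0.194  2.377 -0.066  1.063 -1.703] true [ 0.841 -0.304 -0.193  2.377 -0.066  1.063 -1.703] elbow [-0.111  0.124  0.697]
pred [ 0.534 -0.37  -0.541  2.382 -0.212  1.09  -1.576] true [ 0.518 -0.369 -0.532  2.383 -0.208  1.089 -1.585] elbow [-0.174  0.103  0.685]
pred [ 0.241 -0.133 -0.969  2.216 -0.13   1.004 -1.484] true [ 0.241 -0.133 -0.969  2.216 -0.13   1.004 -1.484] elbow [-0.072  0.018  0.718]
```

```bash
cat > sim.py <<'E'
from kin import *
def clear(q):
    r=rots(q);P=[np.array([0,0,x[-1]])]
    P.append(P[0]+r[1].as_matrix()@np.array([0,-.036,.558]))
    P.append(P[1]+r[3].as_matrix()@np.array([0,-.008,.426])); P.append(fk(q)[0])
    best=[]
    for a,b in zip(P[:-1],P[1:]):
        t=np.linspace(0,1,40)[:,None];S=a+(b-a)*t
        dx=np.maximum(.25-S[:,0],0);dy=np.maximum(np.maximum(-.21-S[:,1],S[:,1]+.15),0)
        best.append(np.hypot(dx,dy).min())
    return np.array(best)
def go(q,p1,yaw,n=30):
    # tool y world direction angle = yaw (tool down)
    q=np.array(q,float);p0,R0=fk(q);ty=np.array([np.cos(yaw),np.sin(yaw),0])
    z=np.array([0,0,-1.]);mx=-ty;R1=Ro.from_matrix(np.c_[mx,np.cross(z,mx),z])
    w=(R1*R0.inv()).as_rotvec();m=[9,9,9]
    for k in range(1,n+1):
        Rt=Ro.from_rotvec(w*k/n)*R0;pt=p0+(np.array(p1)-p0)*k/n
        for _ in range(3):
            p,R=fk(q);q=q+np.linalg.pinv(jac(q))@np.r_[pt-p,(Rt*R.inv()).as_rotvec()]
        m=np.minimum(m,clear(q))
    return q,m
if __name__=="__main__":
    q0=D[-1][0];y0=-.83
    def run(name,*w):
        q=q0;print(name)
        for (p,y) in w:
            q,m=go(q,p,y);print("  ",p,y,q.round(2),"clr",m.round(3))
    T=((.627,.125,.0525),-.03)
    run("direct",((.4,.25,.205),-.4),((.627,.13,.15),-.03),T)
    run("left first",((0,.25,.205),-.03),((.35,.25,.205),-.03),((.627,.13,.15),-.03),T)
    run("cyc",((.3,-.02,.205),-.9),((.5,-.0,.2),-.9),((.4,.3,.2),-.83),((.2,.15,.2),-.83),((.3,0,.2),-.8),((.627,.13,.15),-.03),T)
    run("low yaw turn",((.627,.13,.15),-.83),((.627,.13,.15),-.03),T)
    run("flip",((.4,.25,.205),-2),((.627,.13,.15),-3.17),((.627,.13,.0525),-3.17))
E
python3 sim.py
```

```text
direct
   (0.4, 0.25, 0.205) -0.4 [ 0.1   0.33 -0.97  1.88  0.31  1.09 -1.38] clr [0.119 0.119 0.343]
   (0.627, 0.13, 0.15) -0.03 [ 0.26  0.67 -0.9   1.55  0.55  1.19 -0.77] clr [0.026 0.026 0.28 ]
   (0.627, 0.125, 0.0525) -0.03 [ 0.24  0.77 -0.84  1.64  0.64  1.03 -0.84] clr [0.024 0.024 0.275]
left first
   (0, 0.25, 0.205) -0.03 [-0.19 -0.39 -1.09  2.27 -0.39  1.09 -1.09] clr [0.292 0.308 0.344]
   (0.35, 0.25, 0.205) -0.03 [ 0.02  0.22 -0.88  1.97  0.2   1.04 -0.98] clr [0.169 0.169 0.4  ]
   (0.627, 0.13, 0.15) -0.03 [ 0.15  0.6  -0.69  1.56  0.41  1.13 -0.66] clr [0.067 0.067 0.28 ]
   (0.627, 0.125, 0.0525) -0.03 [ 0.13  0.7  -0.64  1.65  0.49  0.95 -0.72] clr [0.066 0.066 0.275]
cyc
   (0.3, -0.02, 0.205) -0.9 [ 0.45 -0.09 -0.51  2.22 -0.05  1.   -0.92] clr [0.292 0.139 0.13 ]
   (0.5, -0.0, 0.2) -0.9 [ 0.31  0.29 -0.52  1.85  0.16  1.05 -1.17] clr [0.129 0.093 0.131]
   (0.4, 0.3, 0.2) -0.83 [-0.21  0.32 -0.67  1.84  0.22  1.07 -1.8 ] clr [0.132 0.097 0.16 ]
   (0.2, 0.15, 0.2) -0.83 [-0.04 -0.2  -0.65  2.3  -0.14  1.01 -1.43] clr [0.169 0.169 0.304]
   (0.3, 0, 0.2) -0.8 
[... 162 characters left out ...]
4]
   (0.627, 0.125, 0.0525) -0.03 [-0.05  0.64 -0.35  1.67  0.27  0.88 -0.54] clr [0.125 0.125 0.275]
low yaw turn
   (0.627, 0.13, 0.15) -0.83 [ 0.17  0.61 -0.72  1.56  0.43  1.14 -1.48] clr [0.06 0.06 0.28]
   (0.627, 0.13, 0.15) -0.03 [ 0.27  0.68 -0.91  1.55  0.56  1.2  -0.78] clr [0.023 0.023 0.28 ]
   (0.627, 0.125, 0.0525) -0.03 [ 0.24  0.77 -0.85  1.64  0.66  1.03 -0.84] clr [0.021 0.021 0.275]
flip
   (0.4, 0.25, 0.205) -2 [ 0.01  0.29 -0.83  1.88  0.25  1.07 -2.92] clr [0.143 0.143 0.343]
   (0.627, 0.13, 0.15) -3.17 [-0.01  0.55 -0.43  1.57  0.25  1.08 -3.67] clr [0.113 0.113 0.28 ]
   (0.627, 0.13, 0.0525) -3.17 [-0.03  0.65 -0.4   1.67  0.31  0.89 -3.72] clr [0.116 0.116 0.28 ]
```

```bash
python3 - <<'E'
from sim import *
q0=D[-1][0]
def run(name,*w):
    q=q0;print(name)
    for (p,y) in w:
        q,m=go(q,p,y,15);print("  ",p,y,q.round(2),"clr",m.round(3))
T=[((.62,.15,.16),-.03),((.625,.045,.0525),-.03)]
run("a",((.45,.05,.2),-.83),((.35,.4,.2),-.83),((.18,.12,.2),-.83),((.3,.03,.2),-.4),*T)
run("b",((.3,.0,.205),-.83),((.5,.0,.2),-.83),((.35,.4,.2),-.83),((.18,.12,.2),-.83),((.25,.0,.2),-.03),*T)
run("c",((.25,.0,.205),-.03),((.5,.0,.2),-.83),((.35,.4,.2),-1.6),((.18,.12,.2),-.83),((.25,.0,.2),-.03),*T)
run("d",((.22,.19,.205),-.03),((.45,.2,.2),-1.2),((.22,.19,.2),-1.2),((.22,.1,.2),-.03),*T)
E
```

```text
a
   (0.45, 0.05, 0.2) -0.83 [ 0.39  0.24 -0.73  1.94  0.19  1.03 -1.25] clr [0.155 0.115 0.2  ]
   (0.35, 0.4, 0.2) -0.83 [-0.34  0.41 -0.82  1.76  0.33  1.12 -2.1 ] clr [0.147 0.124 0.223]
   (0.18, 0.12, 0.2) -0.83 [ 0.09 -0.29 -0.66  2.35 -0.2   1.04 -1.27] clr [0.174 0.174 0.279]
   (0.3, 0.03, 0.2) -0.4 [ 0.13 -0.09 -0.37  2.24 -0.04  0.98 -0.62] clr [0.292 0.176 0.18 ]
   (0.62, 0.15, 0.16) -0.03 [-0.06  0.53 -0.4   1.57  0.22  1.09 -0.54] clr [0.122 0.122 0.188]
   (0.625, 0.045, 0.0525) -0.03 [ 0.08  0.62 -0.36  1.7   0.27  0.86 -0.42] clr [0.087 0.087 0.195]
b
   (0.3, 0.0, 0.205) -0.83 [ 0.43 -0.09 -0.54  2.22 -0.05  1.   -0.91] clr [0.292 0.156 0.15 ]
   (0.5, 0.0, 0.2) -0.83 [ 0.32  0.29 -0.53  1.85  0.17  1.05 -1.11] clr [0.128 0.091 0.15 ]
   (0.35, 0.4, 0.2) -0.83 [-0.43  0.38 -0.7   1.77  0.27  1.1  -2.04] clr [0.135 0.104 0.177]
   (0.18, 0.12, 0.2) -0.83 [-0.07 -0.28 -0.55  2.35 -0.17  1.03 -1.35] clr [0.193 0.193 0.279]
   (0.25, 0.0, 0.2) -0.03 [-0.13 -0.21 -0.06  2.34 -0.02  1.01 -0.22] clr [0.292 0.157 0.15 ]
   (0.62, 0.15, 0.16) -0.03 [-0.27  0.5  -0.08  1.59
[... 688 characters left out ...]
 clr [0.209 0.158 0.16 ]
   (0.625, 0.045, 0.0525) -0.03 [-0.27  0.59  0.17  1.74 -0.13  0.82 -0.07] clr [0.188 0.2   0.195]
d
   (0.22, 0.19, 0.205) -0.03 [ 0.11 -0.11 -0.87  2.22 -0.1   1.   -0.73] clr [0.292 0.293 0.341]
   (0.45, 0.2, 0.2) -1.2 [ 0.02  0.3  -0.67  1.85  0.21  1.06 -1.94] clr [0.14  0.14  0.341]
   (0.22, 0.19, 0.2) -1.2 [ 0.02 -0.1  -0.8   2.23 -0.09  0.98 -1.93] clr [0.148 0.148 0.341]
   (0.22, 0.1, 0.2) -0.03 [-0.09 -0.21 -0.43  2.33 -0.1   1.01 -0.49] clr [0.292 0.248 0.252]
   (0.62, 0.15, 0.16) -0.03 [-0.11  0.52 -0.31  1.57  0.17  1.08 -0.5 ] clr [0.139 0.139 0.253]
   (0.625, 0.045, 0.0525) -0.03 [ 0.03  0.61 -0.28  1.71  0.22  0.85 -0.37] clr [0.103 0.103 0.195]
```

```bash
python3 - <<'E'
from sim import *
q0=D[-1][0]
def run(name,*w):
    q=q0;print(name)
    for (p,y) in w:
        q,m=go(q,p,y,15);print("  ",p,y,q.round(2),"clr",m.round(3))
T=[((.62,.15,.16),-.03),((.625,.045,.0525),-.03)]
run("e",((.25,.0,.205),-.03),*T)
run("f",((.25,.05,.205),.8),((.3,.05,.205),.8),((.45,.15,.205),-.03),*T)
run("g",((.19,.17,.205),-.03),((.45,.15,.205),-.83),((.25,.1,.205),-.03),*T)
run("h",((.25,.05,.205),-.03),((.45,.15,.205),-1.2),((.25,.05,.205),-.03),*T)
E
```

```text
e
   (0.25, 0.0, 0.205) -0.03 [ 0.23 -0.2  -0.35  2.31 -0.08  1.02 -0.1 ] clr [0.292 0.159 0.15 ]
   (0.62, 0.15, 0.16) -0.03 [-0.05  0.53 -0.41  1.57  0.23  1.09 -0.54] clr [0.117 0.117 0.16 ]
   (0.625, 0.045, 0.0525) -0.03 [ 0.09  0.62 -0.37  1.7   0.28  0.87 -0.43] clr [0.085 0.085 0.195]
f
   (0.25, 0.05, 0.205) 0.8 [ 0.06 -0.19 -0.38  2.3  -0.08  1.02  0.53] clr [0.292 0.203 0.2  ]
   (0.3, 0.05, 0.205) 0.8 [ 0.07 -0.09 -0.37  2.22 -0.04  1.    0.52] clr [0.292 0.19  0.2  ]
   (0.45, 0.15, 0.205) -0.03 [-0.11  0.22 -0.39  1.9   0.1   1.04 -0.57] clr [0.178 0.172 0.207]
   (0.62, 0.15, 0.16) -0.03 [-0.11  0.52 -0.32  1.57  0.18  1.08 -0.5 ] clr [0.139 0.139 0.3  ]
   (0.625, 0.045, 0.0525) -0.03 [ 0.04  0.61 -0.29  1.71  0.22  0.85 -0.38] clr [0.101 0.101 0.195]
g
   (0.19, 0.17, 0.205) -0.03 [ 0.06 -0.21 -0.78  2.28 -0.17  1.02 -0.65] clr [0.292 0.303 0.326]
   (0.45, 0.15, 0.205) -0.83 [ 0.11  0.26 -0.65  1.89  0.18  1.05 -1.45] clr [0.149 0.144 0.3  ]
   (0.25, 0.1, 0.205) -0.03 [ 0.27 -0.16 -0.7   2.26 -0.12  1.01 -0.39] clr [0.158 0.15  0.25 ]
   (0.62, 0.15, 0.16) -0.03 [ 0.07  0.57 -0.61  1.56  0.35  1.13 -0.65] clr [0.086 0.086 0.253]
   (0.625, 0.045, 0.0525) -0.03 [ 0.21  0.66 -0.56  1.69  0.43  0.91 -0.55] clr [0.043 0.043 0.195]
h
   (0.25, 0.05, 0.205) -0.03 [ 0.2  -0.19 -0.49  2.29 -0.1   1.02 -0.26] clr [0.292 0.205 0.2  ]
   (0.45, 0.15, 0.205) -1.2 [ 0.03  0.24 -0.56  1.89  0.15  1.05 -1.79] clr [0.16  0.155 0.207]
   (0.25, 0.05, 0.205) -0.03 [ 0.25 -0.19 -0.53  2.29 -0.11  1.02 -0.24] clr [0.169 0.16  0.2  ]
   (0.62, 0.15, 0.16) -0.03 [ 0.01  0.55 -0.51  1.56  0.29  1.11 -0.59] clr [0.102 0.102 0.207]
   (0.625, 0.045, 0.0525) -0.03 [ 0.15  0.64 -0.46  1.7   0.35  0.89 -0.49] clr [0.064 0.064 0.195]
```

```bash
cat > rows.py <<'E'
import numpy as np,sys,json
def rows(legs,p,yaw):
    # tool down: y=(c,s,0), z = x cross y, x=(0,0,-1)
    p=np.array(p,float)
    for (t,y1,n) in legs:
        d=(np.array(t)-p)/n;dy=(y1-yaw)/n;o=[]
        for k in range(n):
            y=np.array([np.cos(yaw),np.sin(yaw),0]);x=np.array([0,0,-1.]);z=np.cross(x,y)
            o.append([[round(float(d@v),3) for v in(x,y,z)],[round(-dy,3),0,0],255]);yaw+=dy;p=p+d
        print(t,json.dumps(o,separators=(',',':')))
if __name__=="__main__":
    rows([((.25,0,.205),-.03,5),((.5,0,.205),-.83,5),((.35,.4,.205),-1.6,8),((.18,.12,.205),-.83,6),((.25,0,.205),-.03,5),((.62,.14,.165),-.03,8)],(.2176,.19,.205),-.83)
E
python3 rows.py
```

```text
(0.25, 0, 0.205) [[[0.0,0.032,0.021],[-0.16,0,0],255],[[0.0,0.029,0.026],[-0.16,0,0],255],[[0.0,0.024,0.03],[-0.16,0,0],255],[[0.0,0.019,0.033],[-0.16,0,0],255],[[0.0,0.014,0.036],[-0.16,0,0],255]]
(0.5, 0, 0.205) [[[0.0,0.05,-0.001],[0.16,0,0],255],[[0.0,0.049,-0.009],[0.16,0,0],255],[[0.0,0.047,-0.017],[0.16,0,0],255],[[0.0,0.044,-0.024],[0.16,0,0],255],[[0.0,0.039,-0.031],[0.16,0,0],255]]
(0.35, 0.4, 0.205) [[[0.0,-0.05,-0.02],[0.096,0,0],255],[[0.0,-0.051,-0.015],[0.096,0,0],255],[[0.0,-0.052,-0.01],[0.096,0,0],255],[[0.0,-0.053,-0.005],[0.096,0,0],255],[[0.0,-0.053,0.0],[0.096,0,0],255],[[0.0,-0.053,0.005],[0.096,0,0],255],[[0.0,-0.052,0.01],[0.096,0,0],255],[[0.0,-0.051,0.015],[0.096,0,0],255]]
(0.18, 0.12, 0.205) [[[0.0,0.047,0.027],[-0.128,0,0],255],[[0.0,0.044,0.033],[-0.128,0,0],255],[[0.0,0.039,0.038],[-0.128,0,0],255],[[0.0,0.034,0.043],[-0.128,0,0],255],[[0.0,0.028,0.047],[-0.128,0,0],255],[[0.0,0.022,0.05],[-0.128,0,0],255]]
(0.25, 0, 0.205) [[[0.0,0.027,0.006],[-0.16,0,0],255],[[0.0,0.026,0.01],[-0.16,0,0],255],[[0.0,0.024,0.014],[-0.16,0,0],255],[[0.0,0.021,0.018],[-0.16,0,0],255],[[0.0,0.018,0.021],[-0.16,0,0],255]]
(0.62, 0.14, 0.165) [[[0.005,0.046,-0.019],[-0.0,0,0],255],[[0.005,0.046,-0.019],[-0.0,0,0],255],[[0.005,0.046,-0.019],[-0.0,0,0],255],[[0.005,0.046,-0.019],[-0.0,0,0],255],[[0.005,0.046,-0.019],[-0.0,0,0],255],[[0.005,0.046,-0.019],[-0.0,0,0],255],[[0.005,0.046,-0.019],[-0.0,0,0],255],[[0.005,0.046,-0.019],[-0.0,0,0],255]]
```

```bash

python3 -m creep '[[[0,0.032,0.021],[-0.16,0,0],255],[[0,0.029,0.026],[-0.16,0,0],255],[[0,0.024,0.03],[-0.16,0,0],255],[[0,0.019,0.033],[-0.16,0,0],255],[[0,0.014,0.036],[-0.16,0,0],255]]'
python3 -m creep '[[[0,0.05,-0.001],[0.16,0,0],255],[[0,0.049,-0.009],[0.16,0,0],255],[[0,0.047,-0.017],[0.16,0,0],255],[[0,0.044,-0.024],[0.16,0,0],255],[[0,0.039,-0.031],[0.16,0,0],255]]'
python3 -c "
from rig import bot
s=bot.read_state();print(s['q'].round(2))"
```

```text
clock: 5.45
tcp_pos: [0.247, 0.0016, 0.2056]
tcp_rot: [[0.0, 0.999, -0.044], [-0.0, -0.044, -0.999], [-1.0, 0.0, 0.0]]
contact_force: [0.4, -0.3, -0.2]
grip_width: 0.006
clock: 6.08
tcp_pos: [0.4981, -0.0029, 0.2048]
tcp_rot: [[-0.001, 0.656, -0.755], [-0.001, -0.755, -0.656], [-1.0, -0.0, 0.002]]
contact_force: [0.2, 0.7, 1.2]
grip_width: 0.006
[ 0.19  0.26 -0.36  1.85  0.11  1.05 -1.07]
```

As predicted. Next are the loop's remaining legs.

```bash

python3 -m creep '[[[0,-0.05,-0.02],[0.096,0,0],255],[[0,-0.051,-0.015],[0.096,0,0],255],[[0,-0.052,-0.01],[0.096,0,0],255],[[0,-0.053,-0.005],[0.096,0,0],255],[[0,-0.053,0],[0.096,0,0],255],[[0,-0.053,0.005],[0.096,0,0],255],[[0,-0.052,0.01],[0.096,0,0],255],[[0,-0.051,0.015],[0.096,0,0],255]]'
python3 -m creep '[[[0,0.047,0.027],[-0.128,0,0],255],[[0,0.044,0.033],[-0.128,0,0],255],[[0,0.039,0.038],[-0.128,0,0],255],[[0,0.034,0.043],[-0.128,0,0],255],[[0,0.028,0.047],[-0.128,0,0],255],[[0,0.022,0.05],[-0.128,0,0],255]]'
python3 -m creep '[[[0,0.027,0.006],[-0.16,0,0],255],[[0,0.026,0.01],[-0.16,0,0],255],[[0,0.024,0.014],[-0.16,0,0],255],[[0,0.021,0.018],[-0.16,0,0],255],[[0,0.018,0.021],[-0.16,0,0],255],[[0,0,0],[0,0,0],255]]'
python3 -c "
from rig import bot
s=bot.read_state();print(s['q'].round(2))"
```

```text
clock: 7.08
tcp_pos: [0.3534, 0.3998, 0.2048]
tcp_rot: [[-0.0, -0.05, -0.999], [-0.002, -0.999, 0.05], [-1.0, 0.002, -0.0]]
contact_force: [-0.0, 0.5, 0.1]
grip_width: 0.003
clock: 7.82
tcp_pos: [0.1786, 0.1196, 0.2054]
tcp_rot: [[-0.001, 0.663, -0.748], [0.0, -0.748, -0.663], [-1.0, -0.0, 0.0]]
contact_force: [0.6, -0.2, 1.2]
grip_width: 0.007
clock: 8.57
tcp_pos: [0.2474, -0.0009, 0.2055]
tcp_rot: [[-0.001, 0.999, -0.049], [-0.0, -0.049, -0.999], [-1.0, -0.001, 0.0]]
contact_force: [0.1, 1.3, 0.4]
grip_width: 0.005
[-0.35 -0.24  0.11  2.34  0.03  1.04 -0.31]
```

```bash

python3 -m creep '[[[0.005,0.0465,-0.02],[0,0,0],255],[[0.005,0.0465,-0.02],[0,0,0],255],[[0.005,0.0465,-0.02],[0,0,0],255],[[0.005,0.0465,-0.02],[0,0,0],255],[[0.005,0.0465,-0.02],[0,0,0],255],[[0.005,0.0465,-0.02],[0,0,0],255],[[0.005,0.0465,-0.02],[0,0,0],255],[[0.005,0.0465,-0.02],[-0.018,0,0],255]]'
python3 -m creep '[[[0.03,0,0],[0,0,0],255],[[0.03,0,0],[0,0,0],255],[[0,0,0],[0,0,0],255]]'
python3 -c "
from rig import bot,grab_frame
import cv2,pickle
s=bot.read_state();print(s['q'].round(2))
f=grab_frame('top');pickle.dump(f,open('pics/t2.pkl','wb'));cv2.imwrite('pics/t2.png',cv2.convertScaleAbs(cv2.resize(f['color'][120:280,300:540],None,fx=3.3,fy=3.3,interpolation=cv2.INTER_CUBIC),alpha=1.3))"
```

```text
clock: 9.57
tcp_pos: [0.6265, 0.1455, 0.1647]
tcp_rot: [[-0.001, 1.0, -0.03], [-0.0, -0.03, -1.0], [-1.0, -0.001, 0.0]]
contact_force: [-0.1, -0.2, -0.1]
grip_width: 0.006
clock: 9.95
tcp_pos: [0.6232, 0.1444, 0.1028]
tcp_rot: [[-0.006, 1.0, -0.029], [-0.002, -0.029, -1.0], [-1.0, -0.006, 0.002]]
contact_force: [-0.8, -0.3, 0.6]
grip_width: 0.007
[-0.39  0.56  0.12  1.65 -0.08  0.94 -0.27]
```

View pics/t2.png

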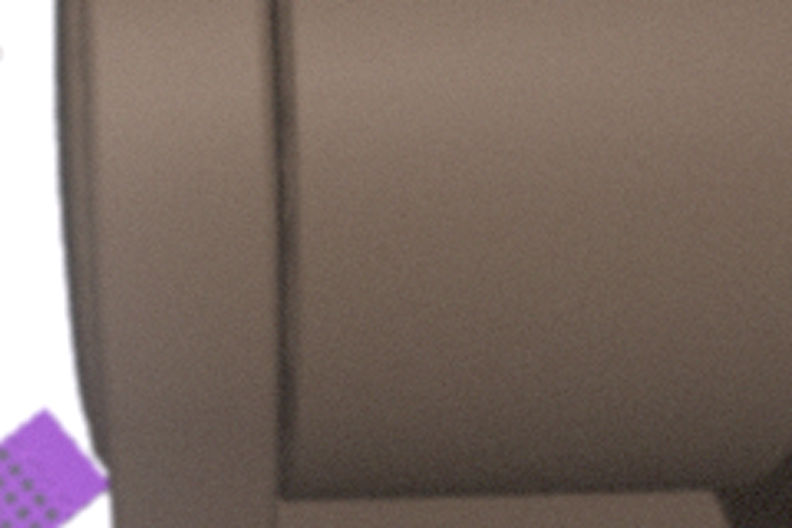

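The arm blocks the top view here. The TCP reading is good, so I lower the tool and check with the scene camera.

```bash

python3 -m creep '[[[0.022,0.003,0],[0,0,0],255],[[0.022,0,0],[0,0,0],255],[[0,0,0],[0,0,0],255],[[0,0,0],[0,0,0],255]]'
python3 -c "
from rig import bot,grab_frame
import cv2,pickle
f=grab_frame('scene');pickle.dump(f,open('pics/s3.pkl','wb'));cv2.imwrite('pics/s3.png',cv2.convertScaleAbs(cv2.resize(f['color'][110:240,260:420],None,fx=4.5,fy=4.5,interpolation=cv2.INTER_CUBIC),alpha=1.4))"
```

```text
clock: 10.5
tcp_pos: [0.6292, 0.1455, 0.0633]
tcp_rot: [[0.002, 1.0, -0.024], [0.0, -0.024, -1.0], [-1.0, 0.002, -0.0]]
contact_force: [0.3, -0.7, -0.0]
grip_width: 0.004
```

View pics/s3.png

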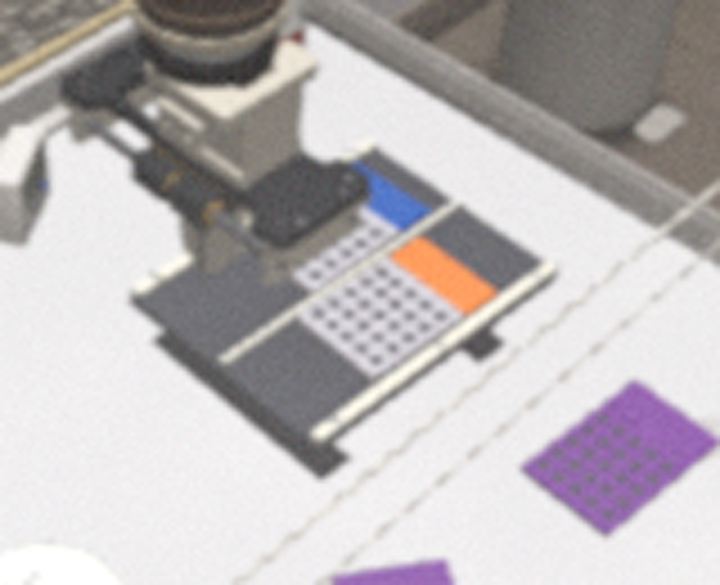

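```bash

python3 -m creep '[[[0.01,-0.002,0],[0,0,0],255],[[0,0,0],[0,0,0],255],[[0,0,0],[0,0,0],255]]'
python3 - <<'E'
from h import *
f=pickle.load(open("pics/s3.pkl","rb"))
U=lambda c:uncrop(c,260,110,4.5,4.5)
m=back(f,U([(460,203),(223,360),(553,267),(318,435)]),.055); print("ribs mid open/back, near open/back\n",m.round(4))
print("len",np.linalg.norm(m[0]-m[1]),np.linalg.norm(m[2]-m[3]),"yaw",[np.arctan2(-(b-a)[0],(b-a)[1]) for a,b in((m[0],m[1]),(m[2],m[3]))])
print("blue front near corner, back near corner",back(f,U([(405,230),(432,210),(298,278)]),.056).round(4))
print("orange front far/near corners",back(f,U([(420,236),(497,288),(302,313),(376,376)]),.056).round(4))
E
```

```text
clock: 10.92
tcp_pos: [0.6261, 0.1455, 0.0516]
tcp_rot: [[-0.0, 1.0, -0.023], [-0.001, -0.023, -1.0], [-1.0, -0.0, 0.001]]
contact_force: [1.2, -0.7, 0.6]
grip_width: 0.002
ribs mid open/back, near open/back
 [[ 0.577  -0.0344  0.055 ]
 [ 0.5879  0.1783  0.055 ]
 [ 0.495  -0.03    0.055 ]
 [ 0.5054  0.181   0.055 ]]
len 0.21294495980707723 0.21125187340106127 yaw [np.float64(-0.05092669974887162), np.float64(-0.0492253854775735)]
blue front near corner, back near corner [[ 0.585   0.0124  0.056 ]
 [ 0.5851 -0.015   0.056 ]
 [ 0.6039  0.0947  0.056 ]]
orange front far/near corners [[0.5743 0.0097 0.056 ]
 [0.5079 0.0114 0.056 ]
 [0.5806 0.1155 0.056 ]
 [0.512  0.1224 0.056 ]]
```

```bash

python3 -m creep '[[[-0.001,0,0.012],[0.017,0,0],255],[[0,0,0.012],[0,0,0],255],[[0,0,0.005],[0,0,0],255],[[0,0,0.005],[0,0,0],255],[[0,0,0.005],[0,0,0],255],[[0,0,0.005],[0,0,0],255],[[0,0,0.005],[0,0,0],255]]'
python3 -m creep '[[[0,0,0.005],[0,0,0],255],[[0,0,0.005],[0,0,0],255],[[0,0,0.005],[0,0,0],255],[[0,0,0.005],[0,0,0],255],[[0,0,0.005],[0,0,0],255],[[0,0,0],[0,0,0],255]]'
python3 -c "
from rig import bot,grab_frame
import cv2,pickle
f=grab_frame('scene');pickle.dump(f,open('pics/s4.pkl','wb'));cv2.imwrite('pics/s4.png',cv2.convertScaleAbs(cv2.resize(f['color'][110:240,260:420],None,fx=4.5,fy=4.5,interpolation=cv2.INTER_CUBIC),alpha=1.4))"
```

```text
clock: 11.8
tcp_pos: [0.6244, 0.0963, 0.0526]
tcp_rot: [[0.0, 0.999, -0.04], [-0.001, -0.04, -0.999], [-1.0, 0.0, 0.001]]
contact_force: [-0.8, -0.1, 0.2]
grip_width: 0.007
clock: 12.55
tcp_pos: [0.6235, 0.0708, 0.0526]
tcp_rot: [[0.0, 0.999, -0.041], [-0.001, -0.041, -0.999], [-1.0, 0.0, 0.001]]
contact_force: [0.1, -0.4, -0.0]
grip_width: 0.003
```

View pics/s4.png

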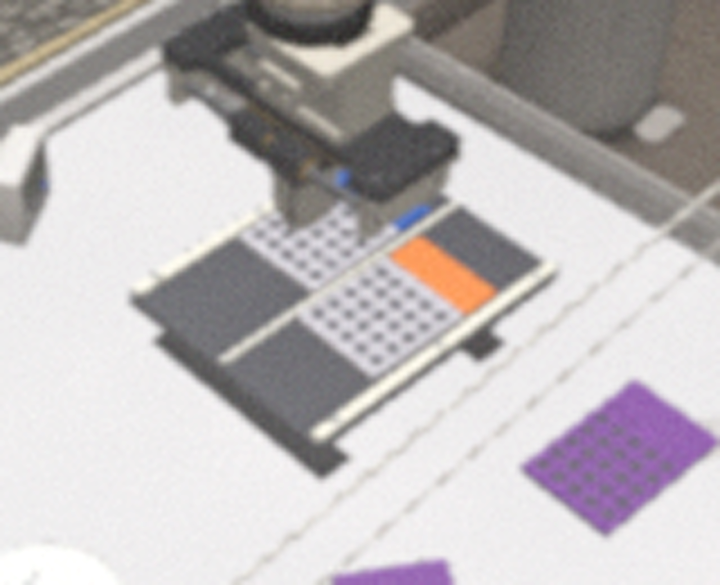

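```bash

python3 - <<'E'
from h import *
f=pickle.load(open("pics/s4.pkl","rb"));K,T=f["intrinsics"],f["cam_to_world"]
def proj(p):
    c=T[:3,:3].T@(np.array(p)-T[:3,3]); u=K[0,0]*c[0]/-c[2]+K[0,2]; v=K[1,1]*-c[1]/-c[2]+K[1,2]
    return ((u-260)*4.5).round(),((v-110)*4.5).round()
print("tcp",proj((.6235,.0708,.0526)),"+y30",proj((.6535,.0698,.0526)),"-30",proj((.5935,.072,.0526)),"19 up",proj((.6235,.0708,.0716)), "z.12",proj((.6235,.0708,.12)))
def depth(cu,cv):
    u,v=int(round(cu/4.5+260)),int(round(cv/4.5+110));d=float(f["depth"][v,u])
    return (T[:3,:3]@np.array([(u-K[0,2])/K[0,0]*d,-(v-K[1,2])/K[1,1]*d,-d])+T[:3,3]).round(4)
for c in((300,205),(300,215),(365,225),(385,210),(345,178),(300,250),(350,250),(270,240),(330,215),(240,270),(440,150)): print(c,depth(*c))
print("back corners",back(f,uncrop([(240,238),(303,290)],260,110,4.5,4.5),.056))
E
```

```text
tcp (np.float64(300.0), np.float64(247.0)) +y30 (np.float64(268.0), np.float64(224.0)) -30 (np.float64(332.0), np.float64(271.0)) 19 up (np.float64(300.0), np.float64(225.0)) z.12 (np.float64(303.0), np.float64(169.0))
(300, 205) [0.6117 0.0837 0.1037]
(300, 215) [0.6119 0.083  0.0954]
(365, 225) [0.5395 0.1089 0.1527]
(385, 210) [0.5384 0.0905 0.152 ]
(345, 178) [0.5538 0.1106 0.1793]
(300, 250) [0.6159 0.0772 0.0574]
(350, 250) [0.5908 0.0574 0.0611]
(270, 240) [0.6376 0.0842 0.0595]
(330, 215) [0.6235 0.0436 0.0621]
(240, 270) [0.6366 0.1143 0.0524]
(440, 150) [0.5292 0.0575 0.1856]
back corners [[0.65634944 0.09466771 0.056     ]
 [0.59416772 0.10029459 0.056     ]]
```

```bash

python3 - <<'E'
from h import *
import cv2
f=pickle.load(open("pics/s4.pkl","rb"));K,T=f["intrinsics"],f["cam_to_world"]
v,u=np.mgrid[0:400,0:640];d=f["depth"]
P=np.stack([(u-K[0,2])/K[0,0]*d,-(v-K[1,2])/K[1,1]*d,-d],-1)@T[:3,:3].T+T[:3,3]
for vv in range(150,170): print(vv,[tuple((P[vv,uu]*1e3).astype(int)) for uu in (322,326,330)])
c=f["color"][125:180,300:365]
cv2.imwrite("pics/s4b.png",cv2.convertScaleAbs(cv2.resize(c,None,fx=10,fy=10,interpolation=cv2.INTER_CUBIC),alpha=1.5))
E
```

```text
150 [(np.int64(632), np.int64(82), np.int64(112)), (np.int64(596), np.int64(105), np.int64(149)), (np.int64(584), np.int64(103), np.int64(155))]
151 [(np.int64(631), np.int64(83), np.int64(109)), (np.int64(596), np.int64(105), np.int64(145)), (np.int64(606), np.int64(77), np.int64(121))]
152 [(np.int64(633), np.int64(81), np.int64(103)), (np.int64(616), np.int64(83), np.int64(115)), (np.int64(607), np.int64(76), np.int64(117))]
153 [(np.int64(632), np.int64(82), np.int64(100)), (np.int64(615), np.int64(83), np.int64(112)), (np.int64(606), np.int64(77), np.int64(114))]
154 [(np.int64(631), np.int64(83), np.int64(98)), (np.int64(617), np.int64(81), np.int64(106)), (np.int64(604), np.int64(79), np.int64(113))]
155 [(np.int64(630), np.int64(83), np.int64(95)), (np.int64(614), np.int64(84), np.int64(105)), (np.int64(607), np.int64(76), np.int64(105))]
156 [(np.int64(632), np.int64(81), np.int64(89)), (np.int64(616), np.int64(82), np.int64(99)), (np.int64(605), np.int64(77), np.int64(103))]
157 [(np.int64(632), np.int64(81), np.int64(84)), (np.int64(71), np.int64(684), np.int64(841)), (np.
[... 1021 characters left out ...]

165 [(np.int64(628), np.int64(85), np.int64(58)), (np.int64(620), np.int64(77), np.int64(58)), (np.int64(610), np.int64(70), np.int64(60))]
166 [(np.int64(624), np.int64(89), np.int64(59)), (np.int64(617), np.int64(79), np.int64(58)), (np.int64(610), np.int64(70), np.int64(56))]
167 [(np.int64(621), np.int64(92), np.int64(59)), (np.int64(613), np.int64(84), np.int64(59)), (np.int64(608), np.int64(72), np.int64(55))]
168 [(np.int64(619), np.int64(94), np.int64(58)), (np.int64(612), np.int64(85), np.int64(57)), (np.int64(603), np.int64(77), np.int64(57))]
169 [(np.int64(617), np.int64(96), np.int64(57)), (np.int64(608), np.int64(89), np.int64(58)), (np.int64(599), np.int64(81), np.int64(59))]
```

View pics/s4b.png

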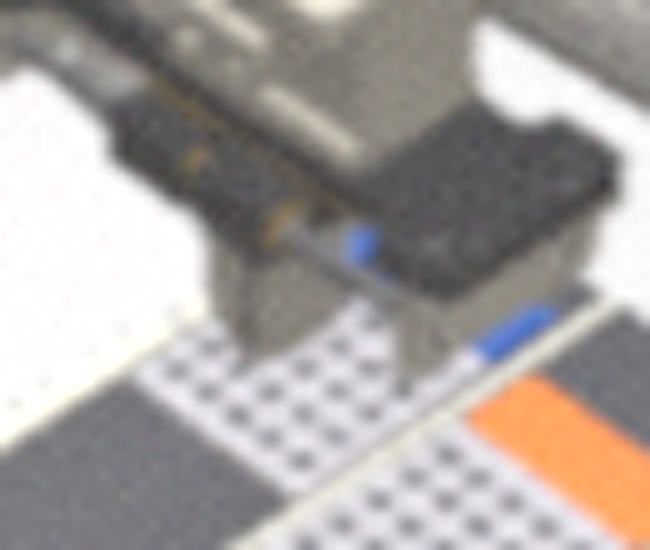

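```bash

python3 - <<'E'
from h import *
f=pickle.load(open("pics/s4.pkl","rb"));K,T=f["intrinsics"],f["cam_to_world"]
v,u=np.mgrid[0:400,0:640];d=f["depth"]
P=np.stack([(u-K[0,2])/K[0,0]*d,-(v-K[1,2])/K[1,1]*d,-d],-1)@T[:3,:3].T+T[:3,3]
for vv in range(140,166,2): print(vv,[(uu,)+tuple(int(a) for a in P[vv,uu]*1e3) for uu in (322,334,340,343,348,354,358)])
E
python3 -c "
from rig import bot
s=bot.read_state();print(s['tcp_pos'],s['grip_width'],s['q'].round(3))
from kin import fk
print(fk(s['q'])[0])"
```

```text
140 [(322, 618, 98, 166), (334, 577, 96, 190), (340, 571, 80, 184), (343, 563, 76, 186), (348, 556, 64, 183), (354, 545, 53, 183), (358, 537, 47, 184)]
142 [(322, 615, 102, 163), (334, 576, 97, 184), (340, 564, 87, 185), (343, 559, 81, 185), (348, 549, 73, 186), (354, 540, 60, 184), (358, 531, 54, 186)]
144 [(322, 607, 110, 166), (334, 576, 97, 177), (340, 560, 92, 184), (343, 555, 86, 183), (348, 545, 77, 184), (354, 535, 66, 183), (358, 530, 55, 180)]
146 [(322, 608, 108, 158), (334, 578, 95, 168), (340, 555, 97, 183), (343, 549, 92, 184), (348, 538, 85, 186), (354, 530, 70, 182), (358, 532, 51, 169)]
148 [(322, 71, 684, 841), (334, 595, 74, 137), (340, 548, 105, 186), (343, 545, 96, 182), (348, 536, 87, 182), (354, 529, 71, 176), (358, 536, 44, 155)]
150 [(322, 632, 82, 112), (334, 571, 101, 162), (340, 543, 110, 185), (343, 537, 106, 186), (348, 531, 94, 183), (354, 532, 66, 164), (358, 536, 43, 148)]
152 [(322, 633, 81, 103), (334, 571, 101, 155), (340, 542, 111, 180), (343, 534, 110, 184), (348, 531, 92, 175), (354, 537, 59, 150), (358, 627, -83, 2)]
154 [(322, 631, 83, 98), (3
[... 305 characters left out ...]
, 623, 38, 58), (340, 542, 109, 157), (343, 540, 99, 153), (348, 537, 83, 144), (354, 584, -6, 54), (358, 577, -16, 53)]
160 [(322, 644, 68, 56), (334, 619, 43, 56), (340, 539, 112, 155), (343, 538, 101, 148), (348, 589, 14, 57), (354, 576, 1, 57), (358, 570, -9, 54)]
162 [(322, 637, 76, 58), (334, 613, 49, 56), (340, 539, 112, 148), (343, 593, 32, 58), (348, 585, 18, 54), (354, 573, 6, 54), (358, 564, -2, 54)]
164 [(322, 633, 80, 55), (334, 606, 57, 58), (340, 591, 47, 61), (343, 587, 39, 59), (348, 580, 24, 53), (354, 563, 18, 61), (358, 561, 1, 51)]
[0.62344237 0.07130691 0.05264314] 0.006140740093105882 [-0.276  0.593  0.114  1.732 -0.086  0.821 -0.163]
[0.62329479 0.07128132 0.05265329]
```

The plate hasn't moved. Depth puts the finger bottoms at z≈0.08 while the TCP reads 0.053, so the fingers passed over the plate: with the gripper shut, the reported tip lies about 25 mm below the real one. I back off behind the plate and feel downward for the ledge surface in small steps.

```bash

python3 -m creep '[[[0,0,-0.025],[0,0,0],255],[[0,0,-0.025],[0,0,0],255],[[0,0,-0.025],[0,0,0],255],[[0,0,0],[0,0,0],255],[[0.006,0,0],[0,0,0],255],[[0,0,0],[0,0,0],255]]'
python3 -m creep '[[[0.004,0,0],[0,0,0],255],[[0.004,0,0],[0,0,0],255],[[0,0,0],[0,0,0],255]]'
python3 - <<'E'
from h import *
from rig import grab_frame
f=grab_frame("scene");K,T=f["intrinsics"],f["cam_to_world"]
v,u=np.mgrid[0:400,0:640];d=f["depth"]
P=np.stack([(u-K[0,2])/K[0,0]*d,-(v-K[1,2])/K[1,1]*d,-d],-1)@T[:3,:3].T+T[:3,3]
m=(abs(P[...,0]-.625)<.03)&(abs(P[...,1]-.15)<.03)&(P[...,2]>.058)&(P[...,2]<.12)
print(m.sum(),np.percentile(P[m],[2,10,50,90],axis=0).round(3))
q=P[m];print(q[np.argsort(q[:,2])[:12]].round(3))
E
```

```text
clock: 13.35
tcp_pos: [0.626, 0.145, 0.0458]
tcp_rot: [[-0.001, 0.999, -0.041], [-0.002, -0.041, -0.999], [-1.0, -0.001, 0.002]]
contact_force: [-1.3, -0.8, 0.1]
grip_width: 0.002
clock: 13.72
tcp_pos: [0.6261, 0.1462, 0.0381]
tcp_rot: [[-0.001, 0.999, -0.04], [-0.001, -0.04, -0.999], [-1.0, -0.001, 0.001]]
contact_force: [-0.1, -0.4, 0.2]
grip_width: 0.008
99 [[0.607 0.14  0.064]
 [0.609 0.147 0.07 ]
 [0.618 0.157 0.085]
 [0.638 0.159 0.1  ]]
[[0.626 0.157 0.063]
 [0.634 0.157 0.064]
 [0.622 0.157 0.064]
 [0.629 0.158 0.065]
 [0.631 0.156 0.066]
 [0.625 0.158 0.067]
 [0.617 0.158 0.069]
 [0.633 0.158 0.069]
 [0.637 0.157 0.07 ]
 [0.631 0.156 0.07 ]
 [0.621 0.158 0.07 ]
 [0.642 0.157 0.071]]
```

```bash

python3 -m creep '[[[0.004,0,0],[0,0,0],255],[[0,0,0],[0,0,0],255]]'
python3 -m creep '[[[0.003,0,0],[0,0,0],255],[[0,0,0],[0,0,0],255]]'
python3 -m creep '[[[0.002,0,0],[0,0,0],255],[[0,0,0],[0,0,0],255]]'
python3 -m creep '[[[0.002,0,0],[0,0,0],255],[[0,0,0],[0,0,0],255]]'
```

```text
clock: 14.02
tcp_pos: [0.6262, 0.1464, 0.0342]
tcp_rot: [[-0.001, 0.999, -0.04], [-0.001, -0.04, -0.999], [-1.0, -0.0, 0.001]]
contact_force: [-1.1, 0.1, -0.0]
grip_width: 0.005
clock: 14.28
tcp_pos: [0.6262, 0.1464, 0.0313]
tcp_rot: [[-0.0, 0.999, -0.04], [-0.001, -0.04, -0.999], [-1.0, -0.0, 0.001]]
contact_force: [0.1, 0.6, -0.2]
grip_width: 0.002
clock: 14.52
tcp_pos: [0.6264, 0.1464, 0.0295]
tcp_rot: [[-0.0, 0.999, -0.04], [-0.001, -0.04, -0.999], [-1.0, 0.0, 0.001]]
contact_force: [1.3, 0.6, -0.3]
grip_width: 0.003
clock: 14.78
tcp_pos: [0.6266, 0.1465, 0.0293]
tcp_rot: [[0.001, 0.999, -0.04], [-0.0, -0.04, -0.999], [-1.0, 0.001, 0.0]]
contact_force: [-4.8, -1.2, 16.4]
grip_width: 0.005
```

The ledge surface is felt at a TCP reading of 0.0293, so the true tip is 20.7 mm above the reported one. I raise it so the tip is about 2.5 mm above the surface, then push.

```bash

python3 -m creep '[[[-0.0045,0,0],[0,0,0],255],[[0,0,0.013],[0,0,0],255],[[0,0,0.013],[0,0,0],255],[[0,0,0.005],[0,0,0],255],[[0,0,0.005],[0,0,0],255],[[0,0,0.005],[0,0,0],255],[[0,0,0.005],[0,0,0],255]]'
python3 -m creep '[[[0,0,0.005],[0,0,0],255],[[0,0,0.005],[0,0,0],255],[[0,0,0.005],[0,0,0],255],[[0,0,0],[0,0,0],255]]'
python3 - <<'E'
from rig import grab_frame
import cv2,pickle
f=grab_frame('scene');pickle.dump(f,open('pics/s5.pkl','wb'));cv2.imwrite('pics/s5.png',cv2.convertScaleAbs(cv2.resize(f['color'][110:240,260:420],None,fx=4.5,fy=4.5,interpolation=cv2.INTER_CUBIC),alpha=1.4))
E
```

```text
clock: 15.65
tcp_pos: [0.6245, 0.1006, 0.032]
tcp_rot: [[-0.0, 0.999, -0.039], [-0.0, -0.039, -0.999], [-1.0, -0.0, 0.0]]
contact_force: [-1.3, 0.7, -0.4]
grip_width: 0.006
clock: 16.15
tcp_pos: [0.624, 0.0847, 0.0322]
tcp_rot: [[0.0, 0.999, -0.041], [-0.001, -0.041, -0.999], [-1.0, 0.0, 0.001]]
contact_force: [0.4, 0.5, -0.6]
grip_width: 0.002
```

View pics/s5.png

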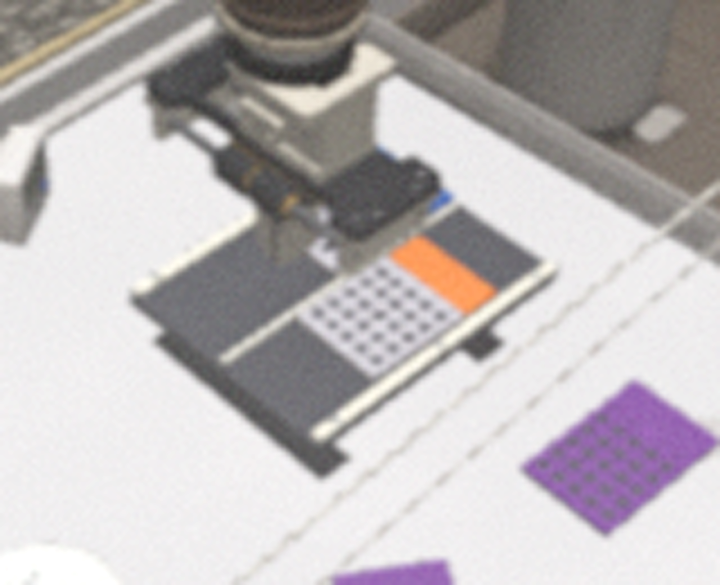

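The plate now slides ahead of the fingers (bare end at about (330,250), blue at (440,203)). 40 mm remain.

```bash

python3 -m creep '[[[0,0,0.005],[0,0,0],255],[[0,0,0.005],[0,0,0],255],[[0,0,0.005],[0,0,0],255],[[0,0,0.005],[0,0,0],255],[[0,0,0.005],[0,0,0],255],[[0,0,0.005],[0,0,0],255],[[0,0,0.005],[0,0,0],255],[[0,0,0.004],[0,0,0],255]]'
python3 -m creep '[[[0,0,0],[0,0,0],255],[[0,0,-0.01],[0,0,0],255],[[0,0,-0.03],[0,0,0],255],[[-0.05,0,0],[0,0,0],255],[[-0.05,0,-0.03],[0,0,0],255],[[-0.04,-0.03,-0.05],[0,0,0],255],[[0,-0.03,-0.05],[0,0,0],255],[[0,0,0],[0,0,0],255]]'
python3 - <<'E'
from rig import grab_frame
import cv2,pickle
f=grab_frame('scene');pickle.dump(f,open('pics/s6.pkl','wb'));cv2.imwrite('pics/s6.png',cv2.convertScaleAbs(cv2.resize(f['color'][110:240,260:420],None,fx=4.5,fy=4.5,interpolation=cv2.INTER_CUBIC),alpha=1.4))
E
```

```text
clock: 17.2
tcp_pos: [0.6224, 0.0461, 0.0322]
tcp_rot: [[0.0, 0.999, -0.04], [-0.001, -0.04, -0.999], [-1.0, 0.0, 0.001]]
contact_force: [0.7, 0.7, 0.7]
grip_width: 0.004
clock: 18.2
tcp_pos: [0.5693, 0.2204, 0.1679]
tcp_rot: [[-0.001, 1.0, -0.03], [0.003, -0.03, -1.0], [-1.0, -0.001, -0.003]]
contact_force: [0.5, -0.4, -0.5]
grip_width: 0.001
```

View pics/s6.png

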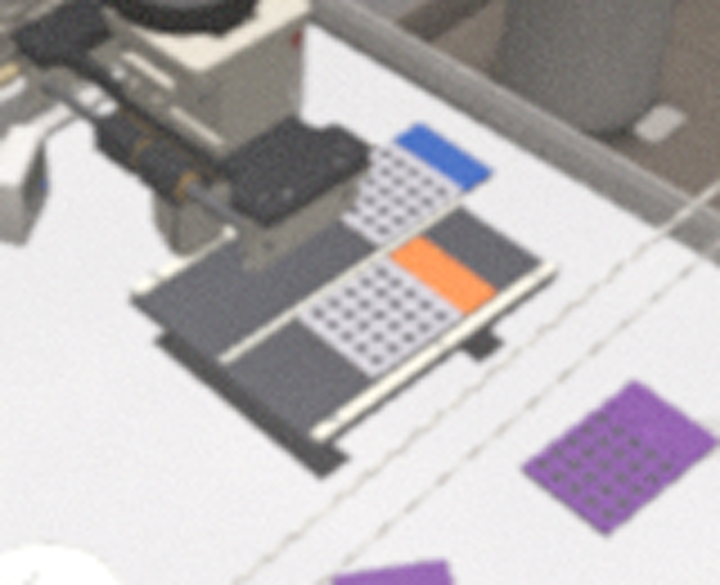

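```bash
python3 - <<'E'
from h import *
f=pickle.load(open("pics/s6.pkl","rb"))
U=lambda c:uncrop(c,260,110,4.5,4.5)
b=back(f,U([(418,123),(493,172),(395,137),(467,190),(382,250)]),.056)
r=back(f,U([(460,203),(553,267)]),.055); print(b.round(4),"\n",r.round(4))
a=-.042; ly=np.array([-np.sin(a),np.cos(a)])
lip=np.array([.5765,-.0372])
print("front past lip (mm)",-(b[:2,:2]-lip)@ly*1e3,"band inner",-(b[2:4,:2]-lip)@ly*1e3,"rib ends",-(r[:,:2]-lip)@ly*1e3)
e=b[1,:2]-b[0,:2];print("plate front-edge yaw",np.arctan2(-e[1],-e[0]),"width",np.linalg.norm(e))
E
```

```text
[[ 0.6507 -0.0763  0.056 ]
 [ 0.5807 -0.0734  0.056 ]
 [ 0.6521 -0.0535  0.056 ]
 [ 0.5814 -0.0468  0.056 ]
 [ 0.5831  0.0373  0.056 ]] 
 [[ 0.577  -0.0344  0.055 ]
 [ 0.495  -0.03    0.055 ]]
front past lip (mm) [35.9152083  35.98431635] band inner [13.15507196  9.3670537 ] rib ends [-2.81498174 -3.7341434 ]
plate front-edge yaw -0.04101377180617349 width 0.07007309566668632
```

```bash
python3 -c "
from rig import bot,workorder
s=bot.read_state();print(s['clock'],s['contact_force'].round(1),abs(s['joint_velocities']).max())
print(workorder.finish_job())"
```

```text
18.25 [ 1.  -1.  -1.4] 0.05510716782358172
the job is handed in; nothing more can be done
None
```

I pushed the blue plate along its lane with the closed fingers, backed the arm clear, and handed the job in at 18.25 s; no verdict is reported.

**Last checks (scene camera):**
- **Overhang:** the blue front end is about 36 mm past the open end (allowed 29–48), so the whole band is out. Using the visible rib ends as the reference gives about 39 mm, and the finger position gives about 35.5 mm.
- **Alignment:** the plate's front edge lies at -0.041 rad, against about -0.04 rad for the ledge. I had no direct tilt measurement, but the plate looked flat in the picture.
- **Other things:** the orange plate sits at the same pixels as before. I did not measure the dish, lamp and tip box again. The arm stayed high over that side, and the force reading showed no contact except the one below.
- **Arm:** it stood off the ledge with about 2 N on the force reading, which is noise level. Its joints were still settling very slightly (0.055 rad/s).

**What disagreed:**
- **Reported tip height:** with the gripper shut, the real fingertips were about 21 mm above the reported tip. The first push therefore passed harmlessly over the plate. I found the true height by lightly touching the ledge (16 N) and pushed again.
- **Rib length:** the ribs measured about 213 mm instead of the ledge's 220 mm, so I took the open end from the ledge's centre.
- **Top camera:** the arm blocked its view, so there is no second-camera check of the final position.

I viewed 11 pictures, one over the budget.

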